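Turn the stepped bar round, feed it into the collet to the stop, close the lever

ROBOT

A 6-joint arm with a two-finger parallel gripper is mounted at the origin on the work surface. World frame = base frame: x ahead of the robot, y to its left, z up, the work surface at z = 0. Lengths are in m, angles in rad, forces in N, time in s.
With the tool pointing down it reaches from about 0.35 to 0.975 m from the base axis. Payload 4.9 kg.
Tool frame: the origin (TCP) lies between the finger pads; the fingertips stand 19 mm ahead of it and the grasp point (between the pads) is the TCP; z points along the fingers, y is the direction in which the jaws open and shut (so a half turn about z gives the same grasp; the last joint's range is limited). The gripper opens to 85 mm and grips with 20 to 120 N. Pads are 22 mm wide; open, the fingers measure 114 mm over their backs; the gripper's body (76 mm by 85 mm) begins 54 mm behind the grasp point. The pads swing forward as they close: fully open they stand 13 mm farther back than shut.
Start: joints at [1.011, 0.053, 1.613, -0, 1.476, -0.119], TCP at [0.267, 0.565, 0.25] pointing down, gripper open.
Joint ranges: [-3.01, 3.01], [-1.01, 2.22], [0.06, 2.58], [-1.02, 4.17], [0.09, 2.62], [-3.14, 3.14]. Speed limits (rad/s): [2.57, 2.57, 3.14, 3.14, 3.14, 3.14].

INTERFACE

Orientations are given as a unit quaternion [w, x, y, z].
In Python, from plant import state, grab_frame, calibration, job_done gives the robot as it stands. The module is installed in compiled form; this text tells all that it offers.
- The arm moves only by the tool servo_tool, never from a script. Its argument "deltas" is a list that holds one entry, the list of rows, each a list of 5 numbers: the finger opening in mm, from 0 to 85.4, then the shift along the world's x, y, z in mm, then the turn about the world's z in units of 6 degrees (1.0 is 6 degrees). A call has 1 to 5 rows; each row is the pose to reach, as a shift and turn from the pose commanded when the call began; what a row does not reach only later rows make up. A row lasts 1/8 s, in which the tool goes at most 62.5 mm and 10.7 degrees, less where a joint would pass 70% of its speed; a pose out of reach is approached as far as the arm can. A call with a gripper value outside its range is refused whole. The fingers move at their own pace and stop on an object; the grip force is fixed at half the most. Time passes only in rows, so rows that repeat a pose let the fingers close. It gives the time, the measured TCP pose, the force and the opening at its end, in the units of the state.
- state(): the state, without advancing time (a new reading comes with each control period).
- grab_frame(name): name is "scene" or "top"; returns the picture (420x560x3 uint8, red, green, blue); there is no depth.
- calibration(name): a dict with "intrinsics" (3x3 intrinsics, pixels), "world_from_camera" (4x4, takes a point from camera to world coordinates). Camera axes: x right, y down, z forward; pixel columns grow to the right and rows downward; lengths in m; the calibration is good to about 2 mm. A picture is of the moment at which its call begins. calibration takes no time and is no camera call.
- job_done(): hands the job in, once; it reports no verdict.
The state is a dict: "time": time; "joint_pos": joint angles; "joint_vel": joint speeds; "joint_efforts": joint torques, N m; "tool_pos": TCP position; "tool_rot": TCP orientation; "contact_force": force on the tool from outside, world axes, zero at the start; "ft_torque": the same for the moment, N m; "gripper_width": opening from 0.0 (shut) to 1.0 (fully open).
Only numpy, scipy, OpenCV 4.12 (cv2) and the standard library are available. Lean on these libraries where they do the work, as an engineer would, in place of code of your own. Each camera call takes 0.05 s, during which the arm holds its last target.

TASK

Take the stepped round bar off its wooden stand, turn it end for end and lay it on the two feed rails with its thinner end towards the collet. Slide it through the open collet until its thin end rests against the depth stop, without pushing the stop out of its setting, and only then swing the collet lever fully closed. Leave the bar home against the stop, let go of everything, and do not shift the other things on the bench.

Things in the scene. Friction and masses are not known exactly. Their poses are not given: they have to be found in the camera images.
- bar: loose plain steel round bar, 190 mm long, about 0.25 to 0.5 kg: thick part 28 mm in diameter, 100 mm long, then a thinner turned part 20 mm in diameter, 90 mm long. Origin on its axis at its balance point, 80 mm from the thick end; x axis along it towards the thin end. At the start it lies level in the stand, axis 50 mm above the bench, thin end roughly opposite to the feed direction
- bar_tip (a point): centre of the end face of the bar's thin end
- bar_tail (a point): centre of the end face of the bar's thick end (where to push)
- stand: fixed wooden stand, board 170 x 50 x 12 mm with two V rests 12 mm thick, 50 mm high and 45 mm wide, 60 mm behind and 65 mm ahead of its origin along x; between them a gripper can take the bar at its balance point. Origin under the middle of the board; x axis lies along the bar at the start
- fixture: fixed lever collet fixture, standing about across the robot's view. x axis: level feed direction; z up; y roughly towards the robot; origin on the bench under the middle of the collet block's entry face. The bore axis runs along x at y = 0, 60 mm above the bench; the collet block fills x 0 to 40 mm, y -35 to 35 mm, up to 100 mm high. Base plate 56 mm wide, 12 mm thick
- rails_mid (a point): middle of the two feed rails' length, on the bore axis. The rails are parallel round rods 7 mm thick along the feed direction, x -170 to -16 mm and y -9 and +9 mm of the fixture, tops 48.5 mm above the bench. The thick part rests on them with the bar's axis on the bore axis. They and their web are at most 25 mm wide, so a gripper can straddle bar and rails
- collet_mouth (a point): centre of the collet's open mouth, on the bore axis at x = -12 mm of the fixture (the steel nose sticks out 12 mm from the block). The bore is 25.5 mm: the thin end passes freely, the thick part does not
- stop_face (a point): centre of the depth stop's face (24 mm steel disc) on the bore axis behind the collet block, 62 to 84 mm past the mouth depending on its setting; its x axis is the feed direction. The stop is clamped only by friction and slips back if pushed with more than about 45 N
- lever_pivot (a point): the collet lever's pivot, a vertical axis on top of the collet block, 20 mm past its entry face, 111 mm above the bench
- lever_knob (a point): middle of the upright round black knob, 24 mm in diameter and 46 mm high (116 to 162 mm above the bench), at the free end of the lever arm, 100 mm from the pivot; the flat steel arm lies under the knob, 106 to 116 mm above the bench
- lever (a joint): collet lever angle in rad: 0 is wide open (arm along the fixture's +y, towards the robot), 1.4 is fully closed, at its end stop (arm almost along the fixture's +x); it turns clockwise seen from above, stays where it is left and needs about 1.5 N at the knob. It is open, 0 to 0.35, at the start
- oil_bottle: bystander: white plastic bottle with a black cap, 60 mm in diameter, 170 mm high, origin under its middle
- wrench: bystander: steel wrench 180 mm long lying on the bench, origin under its middle
- screwdriver: bystander: screwdriver 200 mm long with a black handle, lying on the bench, origin under its middle
- tape_tin: bystander: bare metal tin, 80 mm in diameter, 75 mm high, origin under its middle
- wood_block: bystander: wooden block 90 x 60 x 40 mm, origin under its middle
- offcut: bystander: flat steel offcut 160 x 30 x 6 mm, origin under its middle
- chip_tray: bystander: grey open tray 160 x 120 x 50 mm, origin under its middle
There are look-alikes about, which are no part of the job. What is meant by the bar is not blue or turquoise, and is the smaller of those in its own colour.

How it is judged:
By the outcome, as a careful person would: the job done as asked, in the order asked, and still so for the second after the job is handed in, with the robot touching nothing.
It also fails if it takes over 72 s, if anything falls off the work surface, if the arm or the gripper's body presses on something with over 40 N, if the wrist force passes 120 N, or if a joint passes its speed limit or range.

## Working session

There is one attempt and no reset: what is moved stays moved. The work goes in short steps, Python scripts to look and compute and a tool call to move; the robot and the scene stay as the last step left them, time stands still between calls to the robot, and variables do not carry over. Pictures are saved under pics/ and viewed, and the job is handed in when it is done.

Besides the shell and the picture viewer there is one more tool, called after ">>>" as name(argument=value, ...), one argument or row to a line, values as JSON. servo_tool: Moves the arm, as the interface text tells. Its arguments: {"type":"object","properties":{"deltas":{"type":"array","items":{"type":"array","items":{"type":"array","items":{"type":"number"}}}}},"required":["deltas"]}

```bash
mkdir -p pics; ls
cat > h.py <<'E'
import numpy as np, cv2
from plant import state, grab_frame, calibration
def cal(n):
    c=calibration(n); return np.array(c["intrinsics"]),np.array(c["world_from_camera"])
def ray(n,u,v):
    K,T=cal(n); d=T[:3,:3]@np.linalg.solve(K,[u,v,1.]); return T[:3,3],d
def onz(n,u,v,z):
    o,d=ray(n,u,v); return o+d*(z-o[2])/d[2]
def proj(n,p):
    K,T=cal(n); q=T[:3,:3].T@(np.array(p)-T[:3,3]); q=K@q; return q[:2]/q[2]
def save(n,f,crop=None,s=1):
    im=grab_frame(n); cv2.imwrite(f'pics/{f}_raw.png',im[:,:,::-1]); return im
E
python3 - <<'E'
from h import *
for n in("scene","top"):
    save(n,n+"0"); K,T=cal(n); print(n,K.round(1).tolist(),T.round(3).tolist())
print(state())
E
```

```text
pics
scene [[510.6, 0.0, 276.6], [0.0, 510.6, 208.5], [0.0, 0.0, 1.0]] [[-0.884, 0.321, -0.341, 1.156], [0.468, 0.623, -0.626, 1.086], [0.012, -0.713, -0.701, 1.469], [0.0, 0.0, 0.0, 1.0]]
top [[487.8, 0.0, 286.4], [0.0, 487.8, 212.9], [0.0, 0.0, 1.0]] [[-0.03, -0.992, 0.119, 0.323], [-1.0, 0.029, -0.012, -0.102], [0.008, -0.119, -0.993, 1.594], [0.0, 0.0, 0.0, 1.0]]
{'time': 0.1, 'joint_pos': array([ 1.01098871e+00,  5.32845449e-02,  1.61415635e+00, -2.59236406e-05,
        1.47602050e+00, -1.18986249e-01]), 'joint_vel': array([-0.00094282, -0.00220144, -0.00222045,  0.00044886,  0.0014056 ,
       -0.00088565]), 'joint_efforts': array([ 6.99468783e-04, -3.94899344e+01, -3.71364391e+01, -1.24597223e-04,
        3.83102524e-03,  4.79569860e-05]), 'tool_pos': array([0.26638868, 0.56479581, 0.24919005]), 'tool_rot': array([-2.98902254e-04,  2.18629084e-01,  9.75807589e-01, -8.85364038e-04]), 'contact_force': array([-0.45688446, -0.41297587,  0.16463402]), 'ft_torque': array([ 0.03431859, -0.01369146, -0.0259749 ]), 'gripper_width': 1.0009183426904844}
```

View pics/scene0_raw.png

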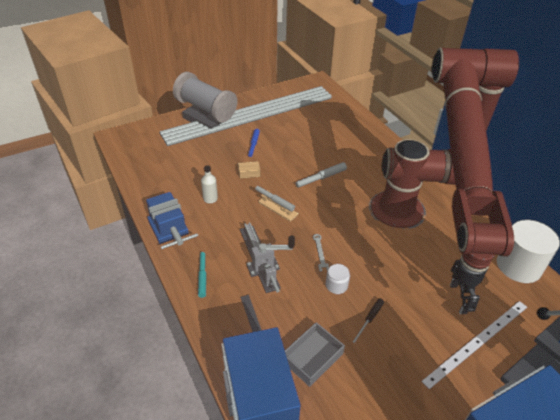

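View pics/top0_raw.png

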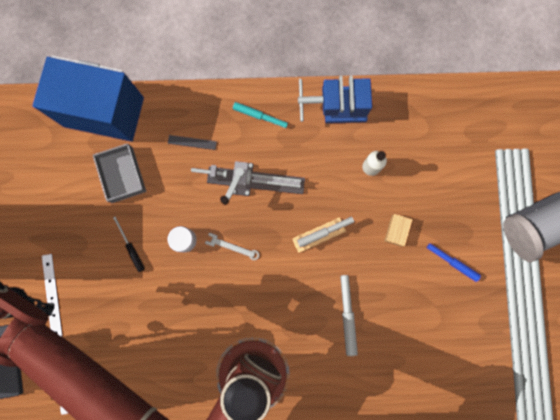

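Candidates for the bar in the top view: the grey one in the stand (325,232), a larger grey one on the bench (348,315), a turquoise one (260,115) and a blue one (453,262). The bar in the stand fits best: it is grey, it is the smaller grey one, and it lies on the wooden stand. I'll confirm that in an enlarged crop.

Run:
```python
import cv2,numpy as np
t=cv2.imread('pics/top0_raw.png');s=cv2.imread('pics/scene0_raw.png')
a=cv2.resize(t[205:265,280:370],None,fx=8,fy=8,interpolation=cv2.INTER_CUBIC)
cv2.imwrite('pics/c1.png',a)
cv2.imwrite('pics/c2.png',cv2.resize(t[150:215,185:315],None,fx=6,fy=6,interpolation=cv2.INTER_CUBIC))
cv2.imwrite('pics/c3.png',cv2.resize(s[175:300,235:335],None,fx=4.8,fy=4.8,interpolation=cv2.INTER_CUBIC))
```

```text
(no output)
```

View pics/c1.png

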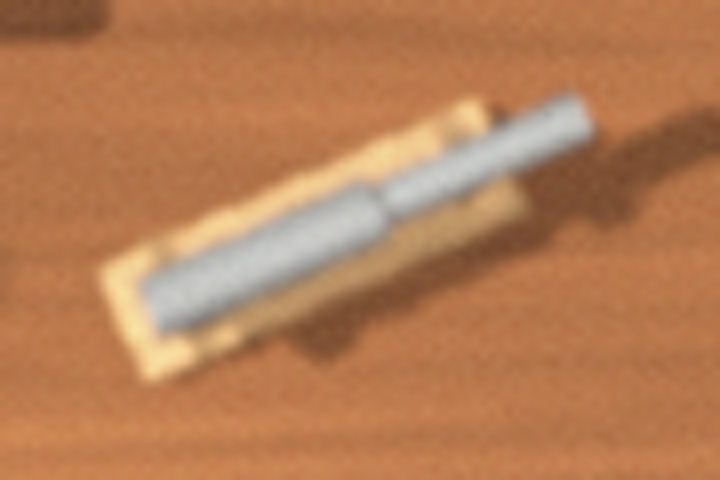

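View pics/c2.png

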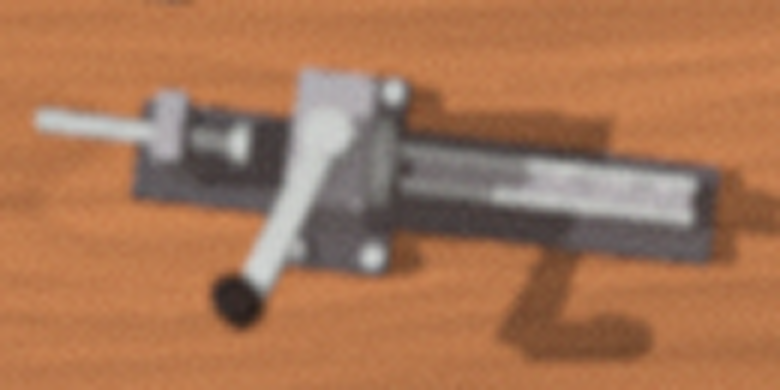

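View pics/c3.png

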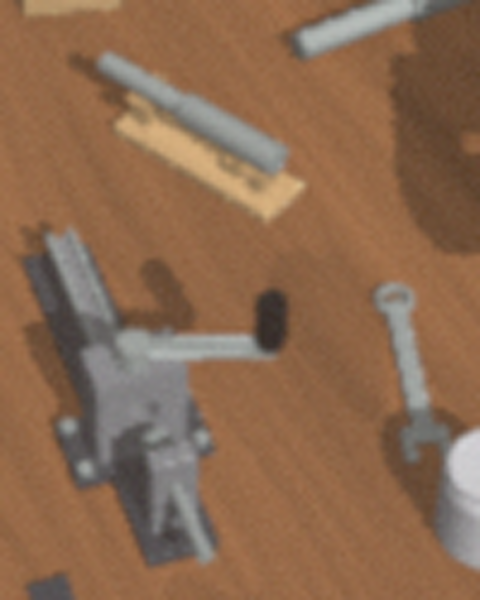

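The crop confirms it: a grey stepped bar in the wooden stand, thick end near (299,243) and thin end near (353,219) in the top view. The fixture's rails run from about (302,183) to (251,178). The lever knob is at about (225,200) and the stop disc at about (225,174). Next I'll measure these.

Run:
```python
from h import *
t=cv2.imread('pics/top0_raw.png');s=cv2.imread('pics/scene0_raw.png')
def bar(im,x0,y0,x1,y1,n,wh=None):
    hsv=cv2.cvtColor(im,cv2.COLOR_BGR2HSV)
    m=((hsv[:,:,1]<70)&(hsv[:,:,2]>95)).astype(np.uint8); k=np.zeros_like(m);k[y0:y1,x0:x1]=m[y0:y1,x0:x1]
    nn,l,st,_=cv2.connectedComponentsWithStats(k); i=1+np.argmax(st[1:,4]);print(n,st[i])
    c=np.array(np.nonzero(l==i))[::-1].T.astype(float)
    r=cv2.minAreaRect(c.astype(np.float32)); print(r)
    mu=c.mean(0);u,sv,vt=np.linalg.svd(c-mu);d=vt[0];q=(c-mu)@d
    return mu+d*(q.min()-.3),mu+d*(q.max()+.3)
a,b=bar(t,285,205,365,262,'top')
print(a,b)
A,B=[onz('top',*p,.05) for p in(a,b)];print(A,B,np.linalg.norm(A-B))
c,d=bar(s,245,180,302,215,'scene');print(c,d)
C,D=[onz('scene',*p,.05) for p in(c,d)];print(C,D,np.linalg.norm(C-D))
f=lambda x,y:(185+(x+.5)/6-.5,150+(y+.5)/6-.5)
for nm,x,y,z in [('plateR1',718,168,.012),('plateR2',710,262,.012),('plateL1',140,108,.012),('plateL2',135,195,.012),
 ('railR',697,198,.048),('railmid',550,183,.048),('railL',405,170,.048),('pivot',330,130,.116),('knob',238,300,.162),('stopdisc',238,142,.06),('blk1',305,70,.1),('blk2',378,80,.1)]:
    print(nm,np.round(f(x,y),1),onz('top',*f(x,y),z).round(4))
```

```text
top [297 217  57  30 443]
((325.10614013671875, 231.13357543945312), (8.607101440429688, 60.001426696777344), 65.55604553222656)
[352.77008602 218.75931801] [297.51466221 243.65307341]
[ 0.48272729 -0.33140271  0.05      ] [ 0.40865699 -0.15276588  0.05      ] 0.19338439925805262
scene [255 186  40  25 268]
((274.5923156738281, 197.8384552001953), (44.03232955932617, 6.821910381317139), 29.744882583618164)
[255.21443418 186.77221575] [293.98617648 208.87589603]
[ 0.48420127 -0.33630034  0.05      ] [ 0.40525447 -0.14890754  0.05      ] 0.2033436996117067
plateR1 [304.2 177.6] [ 0.6277 -0.1833  0.012 ]
plateR2 [302.9 193.2] [ 0.5756 -0.1771  0.012 ]
plateL1 [207.9 167.6] [0.6702 0.1333 0.012 ]
plateL2 [207.1 182.1] [0.6217 0.1365 0.012 ]
railR [300.8 182.6] [ 0.6047 -0.1696  0.048 ]
railmid [276.2 180.1] [ 0.6151 -0.0911  0.048 ]
railL [252.1 177.9] [ 0.6244 -0.0136  0.048 ]
pivot [239.6 171.2] [0.6331 0.0205 0.116 ]
knob [224.2 199.6] [0.5393 0.0637 0.162 ]
stopdisc [224.2 173.2] [0.6397 0.0742 0.06  ]
blk1 [235.4 161.2] [0.6686 0.0343 0.1   ]
blk2 [247.6 162.9] [ 0.6622 -0.0036  0.1   ]
```

>>> servo_tool(
  deltas=[
    [[85, 17, -29, 0, -1.5], [85, 34, -58, 0, -3], [85, 50, -87, 0, -4.5], [85, 67, -116, 0, -6], [85, 84, -145, 0, -7.4]],
  ],
)

```text
time: 0.72
tool_pos: [0.3509, 0.4191, 0.2497]
tool_rot: [-0.0, 0.573, 0.82, -0.0]
contact_force: [0.0, 0.5, 0.5]
gripper_width: 0.992
```

>>> servo_tool(
  deltas=[
    [[85, 16, -34, 0, -1.5], [85, 32, -68, 0, -3], [85, 48, -102, 0, -4.5], [85, 64, -136, 0, -6], [85, 80, -170, 0, -7.4]],
  ],
)

```text
time: 1.35
tool_pos: [0.4308, 0.249, 0.2498]
tool_rot: [-0.0, 0.84, 0.542, -0.0]
contact_force: [0.3, 0.4, 0.7]
gripper_width: 0.992
```

>>> servo_tool(
  deltas=[
    [[85, 4, -32, 0, -1.5], [85, 8, -64, 0, -3], [85, 12, -96, 0, -4.5], [85, 16, -128, 0, -6], [85, 20, -160, 0, -7.4]],
  ],
)

```text
time: 1.98
tool_pos: [0.4504, 0.0892, 0.2498]
tool_rot: [-0.0, 0.983, 0.185, -0.0]
contact_force: [-0.3, 0.3, -0.5]
gripper_width: 0.996
```

>>> servo_tool(
  deltas=[
    [[85, 0, -32, 0, -1.5], [85, 0, -64, 0, -3], [85, 0, -96, 0, -4.5], [85, 0, -128, 0, -6], [85, 0, -160, 0, -7.4]],
  ],
)

```text
time: 2.6
tool_pos: [0.4503, -0.0707, 0.2498]
tool_rot: [-0.0, 0.98, -0.201, -0.0]
contact_force: [0.1, -0.4, 0.1]
gripper_width: 0.997
```

>>> servo_tool(
  deltas=[
    [[85, -2, -32, 0, -1.5], [85, -4, -64, 0, -3], [85, -6, -96, 0, -4.5], [85, -10, -158, 0, -6], [85, -10, -158, 0, -7.4]],
  ],
)

```text
time: 3.22
tool_pos: [0.4397, -0.2308, 0.2497]
tool_rot: [0.0, 0.83, -0.558, -0.0]
contact_force: [0.2, 0.5, -0.0]
gripper_width: 0.995
```

>>> servo_tool(
  deltas=[
    [[85, 0, 1, -45, 0], [85, 1, 2, -90, 0], [85, 1, 2, -135, 0], [85, 1, 2, -170, 0], [85, 1, 2, -170, 0]],
  ],
)

```text
time: 3.85
tool_pos: [0.4391, -0.2239, 0.0767]
tool_rot: [-0.0, 0.833, -0.554, -0.004]
contact_force: [0.5, -0.0, -0.5]
gripper_width: 0.996
```

Run:
```python
from h import *
a=save('scene','s1');b=save('top','t1')
x=cv2.resize(a[160:230,230:320],None,fx=6,fy=6,interpolation=cv2.INTER_CUBIC);y=cv2.resize(b[195:275,280:370],None,fx=5,fy=5.25,interpolation=cv2.INTER_CUBIC)
cv2.imwrite('pics/s1.png',x[:,:,::-1]);cv2.imwrite('pics/t1.png',y[:,:,::-1])
```

```text
(no output)
```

View pics/s1.png

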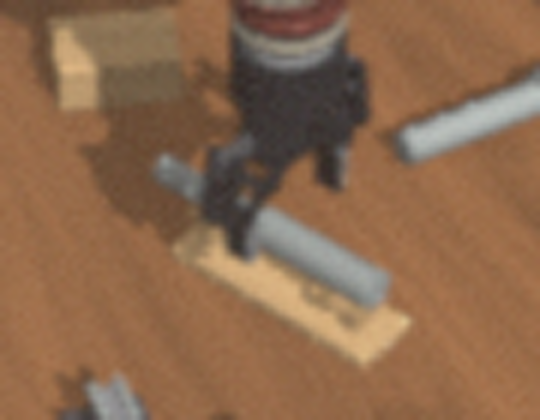

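View pics/t1.png

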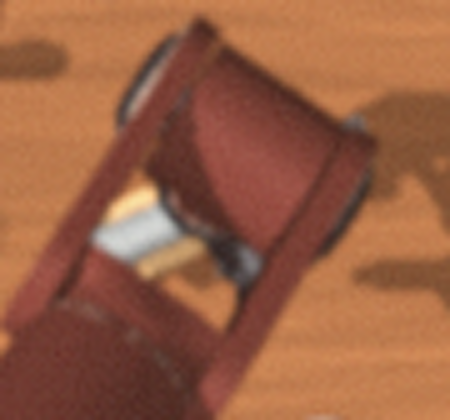

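Run:
```python
from h import *
s=state();print({k:np.round(v,4) for k,v in s.items()})
```

```text
{'time': np.float64(3.95), 'joint_pos': array([-0.6227, -0.0857,  2.0483,  0.    ,  1.1786,  2.1219]), 'joint_vel': array([-0.0009, -0.0225, -0.0304, -0.0027, -0.0059,  0.0002]), 'joint_efforts': array([ 2.22000e-02, -2.73888e+01, -3.10027e+01, -2.00000e-04,
        6.34000e-02,  0.00000e+00]), 'tool_pos': array([ 0.4419, -0.2259,  0.081 ]), 'tool_rot': array([ 0.000e+00,  8.327e-01, -5.538e-01,  2.000e-04]), 'contact_force': array([ 0.0691, -0.0664,  0.663 ]), 'ft_torque': array([0.0045, 0.0394, 0.028 ]), 'gripper_width': np.float64(0.9973)}
```

>>> servo_tool(
  deltas=[
    [[85, 0, 0, -15, 0], [85, 0, 0, -28, 0], [85, 0, 0, -28, 0], [85, 0, 0, -28, 0]],
  ],
)

```text
time: 4.45
tool_pos: [0.4417, -0.2258, 0.0524]
tool_rot: [0.0, 0.833, -0.554, 0.0]
contact_force: [-0.4, -1.4, 1.2]
gripper_width: 0.995
```

>>> servo_tool(
  deltas=[
    [[85, -2, -2, -2, 0], [60, -2, -2, -2, 0], [40, -2, -2, -2, 0], [20, -2, -2, -2, 0], [20, -2, -2, -2, 0]],
  ],
)

```text
time: 5.08
tool_pos: [0.4371, -0.2289, 0.0507]
tool_rot: [0.003, 0.833, -0.553, -0.003]
contact_force: [-12.5, -4.1, 8.9]
gripper_width: 0.306
```

>>> servo_tool(
  deltas=[
    [[20, 0, 0, 0, 0], [20, 0, 0, 0, 0], [20, 0, 0, 0, 0]],
  ],
)

```text
time: 5.45
tool_pos: [0.4372, -0.2289, 0.0507]
tool_rot: [0.003, 0.833, -0.553, -0.003]
contact_force: [-11.8, -3.2, 9.3]
gripper_width: 0.311
```

>>> servo_tool(
  deltas=[
    [[20, -2, -1, 5, 0], [20, -2, -1, 20, 0], [20, -2, -1, 50, 0], [20, -2, -1, 90, 0], [20, -2, -1, 130, 0]],
  ],
)

```text
time: 6.08
tool_pos: [0.4376, -0.2283, 0.1819]
tool_rot: [-0.0, 0.833, -0.554, 0.0]
contact_force: [0.1, -0.1, -3.7]
gripper_width: 0.309
```

Run:
```python
from h import *
a=save('scene','s2');b=save('top','t2')
x=cv2.resize(a[130:230,220:320],None,fx=5,fy=5,interpolation=cv2.INTER_CUBIC);y=cv2.resize(b[195:275,280:380],None,fx=5,fy=5,interpolation=cv2.INTER_CUBIC)
cv2.imwrite('pics/s2.png',np.vstack([x[:,:,::-1]]));cv2.imwrite('pics/t2.png',y[:,:,::-1])
s=state();print({k:np.round(v,4) for k,v in s.items()})
```

```text
{'time': np.float64(6.175), 'joint_pos': array([-6.3190e-01, -2.2000e-01,  1.9768e+00,  3.0000e-04,  1.3731e+00,
        2.1122e+00]), 'joint_vel': array([-0.0033,  0.0457,  0.0686, -0.0014, -0.0425,  0.0003]), 'joint_efforts': array([ 1.67300e-01, -2.67887e+01, -3.53857e+01,  4.40000e-03,
        4.96800e-01,  2.00000e-04]), 'tool_pos': array([ 0.4406, -0.2305,  0.1868]), 'tool_rot': array([ 1.000e-04,  8.328e-01, -5.536e-01,  5.800e-03]), 'contact_force': array([ 1.3204, -0.1684, -3.3065]), 'ft_torque': array([ 0.0085, -0.0403,  0.0311]), 'gripper_width': np.float64(0.3066)}
```

View pics/s2.png

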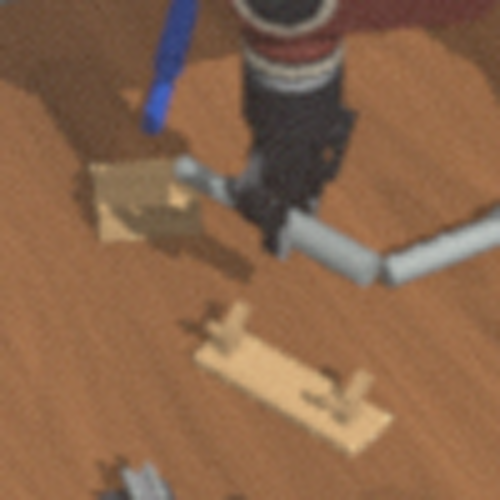

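View pics/t2.png

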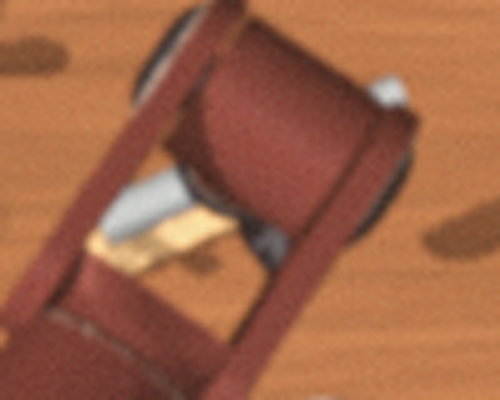

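>>> servo_tool(
  deltas=[
    [[20, 5, 3, 25, 1.6], [20, 15, 10, 45, 3.2], [20, 28, 17, 55, 4.9], [20, 42, 25, 60, 6.6], [20, 56, 33, 60, 8.3]],
  ],
)

```text
time: 6.8
tool_pos: [0.4938, -0.1951, 0.2393]
tool_rot: [-0.0, 0.989, -0.149, -0.0]
contact_force: [0.0, 0.2, -3.5]
gripper_width: 0.309
```

>>> servo_tool(
  deltas=[
    [[20, 11, 7, 0, 1.6], [20, 22, 14, 0, 3.2], [20, 33, 20, 0, 4.9], [20, 45, 27, 0, 6.6], [20, 57, 33, 0, 8.3]],
  ],
)

```text
time: 7.42
tool_pos: [0.5504, -0.162, 0.2383]
tool_rot: [-0.001, 0.96, 0.281, -0.001]
contact_force: [-0.4, -0.2, -2.6]
gripper_width: 0.308
```

>>> servo_tool(
  deltas=[
    [[20, 14, 8, 0, 1.6], [20, 28, 16, 0, 3.2], [20, 42, 24, 0, 4.9], [20, 50, 30, 0, 6.6], [20, 57, 34, 0, 8.3]],
  ],
)

```text
time: 8.05
tool_pos: [0.6073, -0.1279, 0.2381]
tool_rot: [-0.001, 0.752, 0.659, -0.001]
contact_force: [-0.7, -0.2, -3.6]
gripper_width: 0.306
```

>>> servo_tool(
  deltas=[
    [[20, 0, 0, 0, 0]],
  ],
)

```text
time: 8.18
tool_pos: [0.6073, -0.1281, 0.2384]
tool_rot: [-0.001, 0.754, 0.657, -0.001]
contact_force: [-0.4, 0.7, -3.6]
gripper_width: 0.308
```

Run:
```python
from h import *
s=state();print({k:np.round(v,4) for k,v in s.items()})
r=s['tool_rot'];print(2*np.degrees(np.arctan2(r[2],r[1])))
```

```text
{'time': np.float64(8.175), 'joint_pos': array([-3.2780e-01,  5.1600e-02,  1.6341e+00,  2.0000e-04,  1.4587e+00,
       -1.8940e-01]), 'joint_vel': array([-0.0109, -0.0135,  0.005 , -0.0063,  0.0061,  0.0439]), 'joint_efforts': array([ 2.91400e-01, -4.12546e+01, -3.92541e+01,  5.69000e-02,
       -3.75000e-02, -3.44500e-01]), 'tool_pos': array([ 0.6073, -0.1281,  0.2384]), 'tool_rot': array([-1.200e-03,  7.543e-01,  6.565e-01, -6.000e-04]), 'contact_force': array([-0.3694,  0.7279, -3.5841]), 'ft_torque': array([ 0.0158,  0.0224, -0.0177]), 'gripper_width': np.float64(0.3081)}
82.06975468923756
```

>>> servo_tool(
  deltas=[
    [[20, 0, 0, -40, 0], [20, 0, 0, -80, 0], [20, 0, 0, -110, 0], [20, 0, 0, -128, 0], [20, 0, 0, -128, 0]],
  ],
)

```text
time: 8.8
tool_pos: [0.6063, -0.1285, 0.1103]
tool_rot: [-0.002, 0.754, 0.656, -0.001]
contact_force: [-0.2, 0.2, -2.9]
gripper_width: 0.308
```

Run:
```python
from h import *
a=save('scene','s3');b=save('top','t3')
x=cv2.resize(a[200:300,230:310],None,fx=6,fy=6,interpolation=cv2.INTER_CUBIC);y=cv2.resize(b[140:215,185:325],None,fx=5.5,fy=5.5,interpolation=cv2.INTER_CUBIC)
cv2.imwrite('pics/s3.png',np.vstack([x[:,:,::-1]]));cv2.imwrite('pics/t3.png',y[:,:,::-1])
s=state();print(s['tool_pos'])
```

```text
[ 0.60838922 -0.12906032  0.11352888]
```

View pics/s3.png

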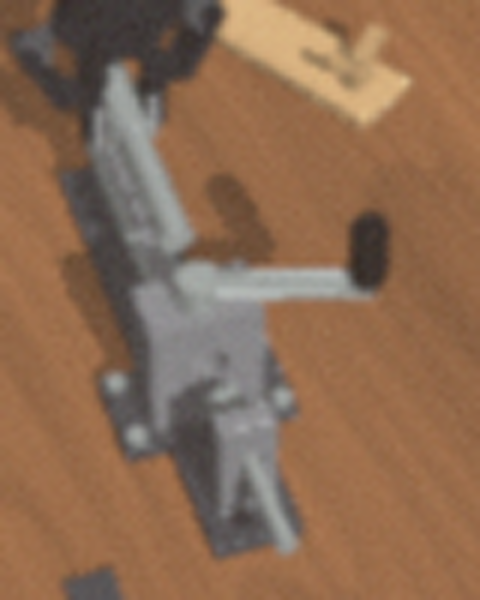

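View pics/t3.png

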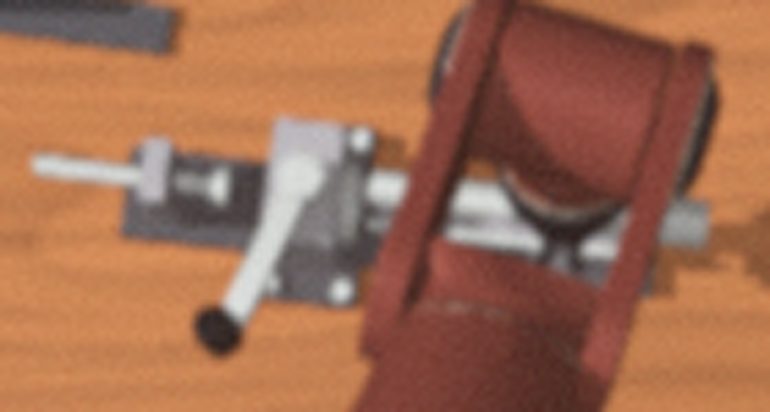

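Run:
```python
from h import *
f=lambda x,y:(185+(x+.5)/5.5-.5,140+(y+.5)/5.5-.5)
tip=onz('top',*f(368,188),.1135); tail=onz('top',*f(709,223),.1135)
print(tip,tail,np.linalg.norm(tip-tail)); d=(tip-tail)[:2];print(np.degrees(np.arctan2(d[1],d[0])))
a=cv2.imread('pics/t3_raw.png').astype(int)
F=np.array([np.cos(np.radians(82.3)),np.sin(np.radians(82.3))]);N=np.array([-F[1],F[0]])
O=np.array([.6275,0])
for p in(tip,tail,[.6073,-.1281]): print((np.array(p[:2])-O)@F,(np.array(p[:2])-O)@N)
# scene: tip bottom right end at crop (178,245)
g=lambda x,y:(230+(x+.5)/6-.5,200+(y+.5)/6-.5)
p=onz('scene',*g(176,240),.1135);print('scene tip',p,(p[:2]-O)@F,(p[:2]-O)@N)
# rails edges from original image: sharper column profiles
t=cv2.imread('pics/top0_raw.png').astype(int)
for c in(262,270,278,286,294): print(c,t[172:196,c].sum(1).tolist())
```

```text
[ 0.62464946 -0.01581427  0.1135    ] [ 0.59930764 -0.20634129  0.1135    ] 0.1922049762271491
82.42361315843053
-0.01605360432294355 0.0007059437475578039
-0.20825813322979533 0.0002912701721591576
-0.12965146882892 0.002854230282156459
scene tip [ 0.62650418 -0.0147336   0.1135    ] -0.014734172640495645 -0.0009872587717775628
262 [231, 210, 236, 330, 384, 355, 336, 335, 347, 380, 355, 244, 191, 213, 209, 202, 221, 227, 315, 369, 379, 368, 382, 390]
270 [259, 225, 210, 246, 338, 387, 382, 347, 374, 450, 528, 473, 340, 214, 190, 193, 195, 218, 265, 328, 361, 374, 371, 386]
278 [272, 259, 217, 197, 296, 498, 576, 556, 543, 513, 539, 547, 467, 310, 201, 202, 186, 227, 228, 226, 243, 239, 260, 258]
286 [294, 311, 313, 308, 279, 352, 495, 553, 544, 531, 538, 549, 556, 480, 340, 275, 279, 290, 280, 277, 305, 336, 369, 402]
294 [384, 399, 385, 382, 337, 304, 363, 513, 563, 549, 530, 523, 530, 547, 461, 331, 286, 278, 280, 286, 282, 304, 358, 386]
```

>>> servo_tool(
  deltas=[
    [[20, -1, -8, -15, 0], [20, -1, -8, -30, 0], [20, -1, -8, -40, 0], [20, -1, -8, -40, 0], [20, -1, -8, -40, 0]],
  ],
)

```text
time: 9.52
tool_pos: [0.6069, -0.1368, 0.0725]
tool_rot: [0.0, 0.754, 0.657, 0.0]
contact_force: [1.0, 0.6, -3.1]
gripper_width: 0.307
```

Run:
```python
from h import *
a=save('scene','s4');b=save('top','t4')
x=cv2.resize(a[200:300,230:310],None,fx=6,fy=6,interpolation=cv2.INTER_CUBIC);y=cv2.resize(b[140:215,185:325],None,fx=5.5,fy=5.5,interpolation=cv2.INTER_CUBIC)
cv2.imwrite('pics/s4.png',np.vstack([x[:,:,::-1]]));cv2.imwrite('pics/t4.png',y[:,:,::-1])
s=state();print(s['tool_pos'],s['tool_rot'])
```

```text
[ 0.6071958  -0.13683619  0.07302314] [5.55420140e-04 7.53838058e-01 6.57059945e-01 3.19099106e-04]
```

View pics/s4.png

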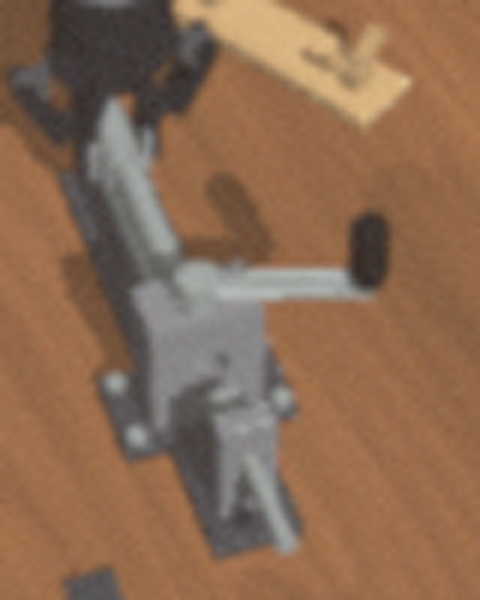

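View pics/t4.png

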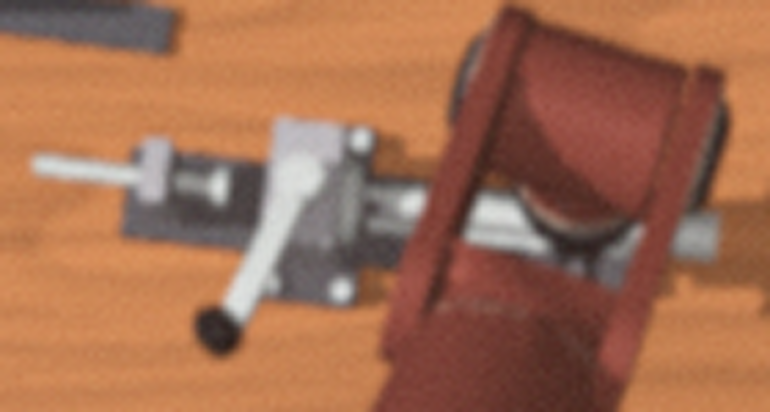

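>>> servo_tool(
  deltas=[
    [[20, 0, 0, -5, 0], [20, 0, 0, -9, 0], [20, 0, 0, -10, 0], [20, 0, 0, -10, 0]],
  ],
)

```text
time: 10.12
tool_pos: [0.6065, -0.1367, 0.0621]
tool_rot: [-0.0, 0.754, 0.657, -0.0]
contact_force: [0.2, 1.0, -3.5]
gripper_width: 0.311
```

>>> servo_tool(
  deltas=[
    [[20, 0, 0, -1, 0], [20, 0, 0, -1, 0], [20, 0, 0, -2, 0], [20, 0, 0, -2, 0]],
  ],
)

```text
time: 10.62
tool_pos: [0.6069, -0.1368, 0.0614]
tool_rot: [0.0, 0.754, 0.657, 0.0]
contact_force: [-4.0, 0.5, 5.2]
gripper_width: 0.303
```

>>> servo_tool(
  deltas=[
    [[26, -1, 0, 0, 0], [32, -1, 0, 0, 0], [40, -1, 0, 0, 0], [45, -1, 0, 0, 0]],
  ],
)

```text
time: 11.12
tool_pos: [0.6056, -0.1369, 0.06]
tool_rot: [-0.0, 0.754, 0.657, -0.0]
contact_force: [0.6, 0.3, 0.3]
gripper_width: 0.525
```

>>> servo_tool(
  deltas=[
    [[45, 0, 0, 0, 0], [36, 0, 0, 0, 0], [30, 0, 0, 0, 0], [20, 0, 0, 0, 0], [20, 0, 0, 0, 0]],
  ],
)

```text
time: 11.75
tool_pos: [0.606, -0.1368, 0.0606]
tool_rot: [0.0, 0.754, 0.657, 0.0]
contact_force: [0.5, -0.1, 1.5]
gripper_width: 0.309
```

>>> servo_tool(
  deltas=[
    [[20, 0, 0, 0, 0], [20, 0, 0, 0, 0]],
  ],
)

```text
time: 12.0
tool_pos: [0.606, -0.1368, 0.0606]
tool_rot: [0.0, 0.754, 0.657, 0.0]
contact_force: [0.7, 0.5, 1.9]
gripper_width: 0.309
```

>>> servo_tool(
  deltas=[
    [[20, 0.7, 5, 0, 0], [20, 1.4, 10, 0, 0], [20, 2.1, 15, 0, 0], [20, 2.8, 20, 0, 0], [20, 2.8, 20, 0, 0]],
  ],
)

```text
time: 12.62
tool_pos: [0.6089, -0.116, 0.0606]
tool_rot: [0.0, 0.754, 0.657, 0.001]
contact_force: [2.2, -1.2, 2.6]
gripper_width: 0.307
```

>>> servo_tool(
  deltas=[
    [[20, 0.7, 5, 0, 0], [20, 1.4, 10, 0, 0], [20, 2.1, 15, 0, 0], [20, 2.8, 20, 0, 0], [20, 2.8, 20, 0, 0]],
  ],
)

```text
time: 13.25
tool_pos: [0.6118, -0.0962, 0.0606]
tool_rot: [0.0, 0.754, 0.657, 0.001]
contact_force: [2.5, -1.1, 1.8]
gripper_width: 0.308
```

Run:
```python
from h import *
a=save('scene','s5');b=save('top','t5')
x=cv2.resize(a[220:300,240:310],None,fx=7,fy=7,interpolation=cv2.INTER_CUBIC);y=cv2.resize(b[150:200,195:295],None,fx=8,fy=8,interpolation=cv2.INTER_CUBIC)
cv2.imwrite('pics/s5.png',np.vstack([x[:,:,::-1]]));cv2.imwrite('pics/t5.png',y[:,:,::-1])
```

```text
(no output)
```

View pics/s5.png

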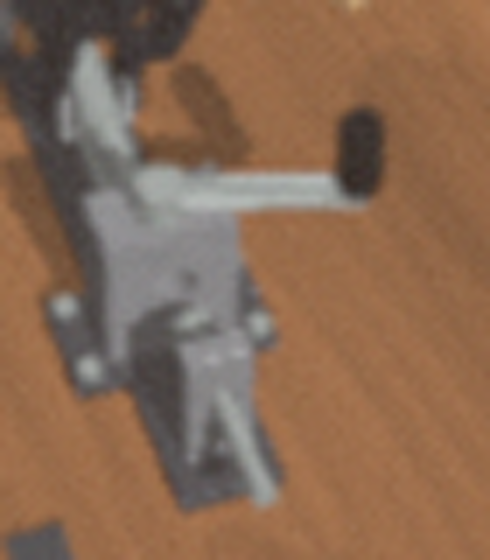

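View pics/t5.png

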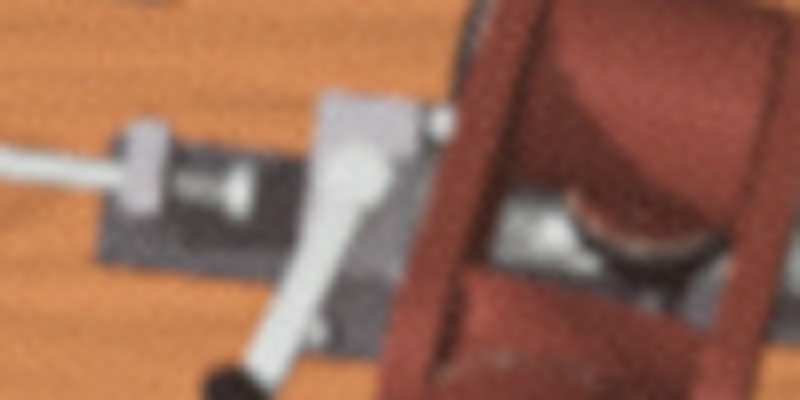

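Run:
```python
from h import *
O=np.array([.6275,0]);F=np.array([np.cos(np.radians(82.3)),np.sin(np.radians(82.3))])
for x in (250,254,257):
  p=onz('top',195+(x+.5)/8-.5,150+190.5/8-.5,.068);print(p,(p[:2]-O)@F)
```

```text
[0.6377201  0.06836539 0.068     ] 0.0691183023210316
[0.63767528 0.06677853 0.068     ] 0.06753974573987778
[0.63764167 0.06558836 0.068     ] 0.06635581031097432
```

>>> servo_tool(
  deltas=[
    [[20, 0.8, 6, 0, 0], [20, 1.6, 12, 0, 0], [20, 2.4, 18, 0, 0], [20, 3.4, 25, 0, 0], [20, 3.4, 25, 0, 0]],
  ],
)

```text
time: 13.98
tool_pos: [0.6152, -0.0715, 0.0607]
tool_rot: [0.0, 0.754, 0.657, 0.0]
contact_force: [3.8, -1.7, 2.9]
gripper_width: 0.309
```

>>> servo_tool(
  deltas=[
    [[20, 0.7, 5, 0, 0], [20, 1.2, 9, 0, 0], [20, 1.8, 13, 0, 0], [20, 1.8, 13, 0, 0]],
  ],
)

```text
time: 14.48
tool_pos: [0.6169, -0.0593, 0.0608]
tool_rot: [0.001, 0.754, 0.657, 0.0]
contact_force: [3.6, -3.5, 3.5]
gripper_width: 0.308
```

Run:
```python
from h import *
b=save('top','t6')
y=cv2.resize(b[150:200,195:295],None,fx=8,fy=8,interpolation=cv2.INTER_CUBIC)
cv2.imwrite('pics/t6.png',y[:,:,::-1])
s=state();print(s['tool_pos'],s['contact_force'])
```

```text
[ 0.61688891 -0.05925522  0.06079362] [ 2.38125099 -4.50579652  2.36621616]
```

View pics/t6.png

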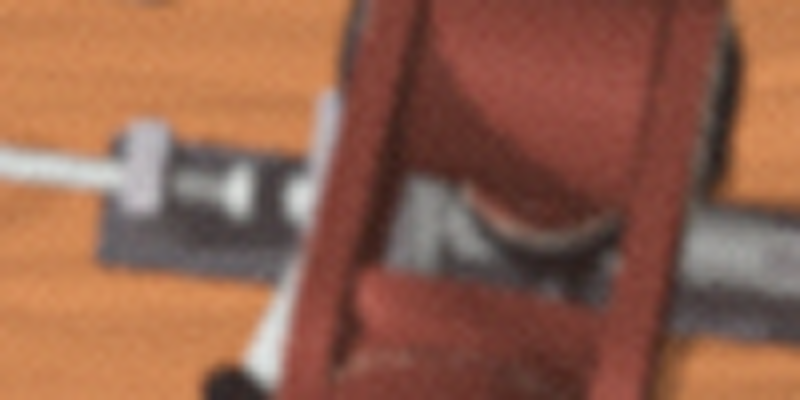

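>>> servo_tool(
  deltas=[
    [[20, 0.8, 3, 0, 0], [20, 1.2, 5, 0, 0], [20, 1.6, 8, 0, 0], [20, 1.6, 8, 0, 0]],
  ],
)

```text
time: 15.02
tool_pos: [0.6183, -0.0514, 0.0606]
tool_rot: [0.001, 0.754, 0.657, -0.0]
contact_force: [2.5, -4.1, 3.0]
gripper_width: 0.306
```

>>> servo_tool(
  deltas=[
    [[20, 0.1, 0.5, 0, 0], [20, 0.2, 1, 0, 0], [20, 0.2, 1.5, 0, 0], [20, 0.2, 1.5, 0, 0]],
  ],
)

```text
time: 15.52
tool_pos: [0.6185, -0.0503, 0.0606]
tool_rot: [0.001, 0.754, 0.657, -0.0]
contact_force: [3.4, -5.2, 2.8]
gripper_width: 0.311
```

>>> servo_tool(
  deltas=[
    [[20, 0.1, 0.5, 0, 0], [20, 0.2, 1, 0, 0], [20, 0.2, 1.5, 0, 0], [20, 0.2, 1.5, 0, 0]],
  ],
)

```text
time: 16.02
tool_pos: [0.6187, -0.0488, 0.0607]
tool_rot: [0.001, 0.754, 0.657, -0.0]
contact_force: [3.7, -5.4, 2.6]
gripper_width: 0.307
```

>>> servo_tool(
  deltas=[
    [[20, 0.1, 0.5, 0, 0], [20, 0.1, 1, 0, 0], [20, 0.1, 1, 0, 0]],
  ],
)

```text
time: 16.4
tool_pos: [0.6188, -0.0478, 0.0606]
tool_rot: [0.001, 0.754, 0.657, -0.0]
contact_force: [4.1, -6.5, 3.8]
gripper_width: 0.308
```

>>> servo_tool(
  deltas=[
    [[20, 0.1, 0.5, 0, 0], [20, 0.1, 1, 0, 0], [20, 0.1, 1, 0, 0]],
  ],
)

```text
time: 16.77
tool_pos: [0.619, -0.0468, 0.0607]
tool_rot: [0.001, 0.754, 0.657, -0.0]
contact_force: [3.2, -5.5, 2.8]
gripper_width: 0.308
```

>>> servo_tool(
  deltas=[
    [[20, 0.1, 0.5, 0, 0], [20, 0.1, 1, 0, 0], [20, 0.1, 1, 0, 0]],
  ],
)

```text
time: 17.15
tool_pos: [0.6191, -0.0458, 0.0607]
tool_rot: [0.001, 0.754, 0.657, -0.0]
contact_force: [2.7, -6.3, 2.7]
gripper_width: 0.307
```

Run:
```python
from h import *
b=save('top','t7')
y=cv2.resize(b[160:190,205:255],None,fx=15,fy=15,interpolation=cv2.INTER_CUBIC)
cv2.imwrite('pics/t7.png',y[:,:,::-1])
o=cv2.imread('pics/t6_raw.png')[173,215:240].sum(1);print(o.tolist());print(b[173,215:240].astype(int).sum(1).tolist())
```

```text
[353, 316, 403, 430, 432, 421, 434, 471, 556, 641, 604, 433, 250, 200, 218, 322, 499, 582, 591, 510, 380, 262, 236, 247, 255]
[354, 307, 388, 441, 444, 427, 431, 461, 549, 632, 607, 535, 593, 650, 565, 409, 274, 243, 250, 254, 223, 176, 135, 119, 168]
```

View pics/t7.png

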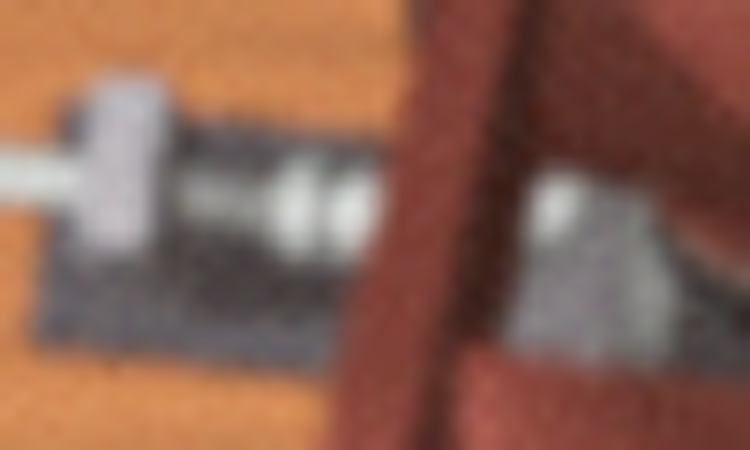

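The stop disc at (225,173) hasn't moved, and the tip is now almost on it, with a gap of about 1 px at (226.5,173).

>>> servo_tool(
  deltas=[
    [[20, 0.1, 0.5, 0, 0], [20, 0.1, 0.5, 0, 0]],
  ],
)

```text
time: 17.45
tool_pos: [0.6191, -0.0453, 0.0607]
tool_rot: [0.001, 0.754, 0.657, -0.0]
contact_force: [3.3, -5.2, 3.6]
gripper_width: 0.309
```

>>> servo_tool(
  deltas=[
    [[20, 0.1, 0.5, 0, 0], [20, 0.1, 0.5, 0, 0]],
  ],
)

```text
time: 17.7
tool_pos: [0.6192, -0.0448, 0.0607]
tool_rot: [0.001, 0.754, 0.657, -0.0]
contact_force: [4.1, -6.1, 3.5]
gripper_width: 0.307
```

>>> servo_tool(
  deltas=[
    [[20, 0.1, 0.5, 0, 0], [20, 0.1, 0.5, 0, 0]],
  ],
)

```text
time: 17.95
tool_pos: [0.6193, -0.0444, 0.0607]
tool_rot: [0.001, 0.754, 0.657, -0.0]
contact_force: [3.3, -6.6, 2.6]
gripper_width: 0.309
```

>>> servo_tool(
  deltas=[
    [[20, 0.1, 0.5, 0, 0], [20, 0.1, 0.5, 0, 0]],
  ],
)

```text
time: 18.2
tool_pos: [0.6194, -0.0439, 0.0607]
tool_rot: [0.001, 0.754, 0.657, -0.0]
contact_force: [3.0, -5.6, 3.2]
gripper_width: 0.303
```

>>> servo_tool(
  deltas=[
    [[20, 0, 0.5, 0, 0], [20, 0, 0.5, 0, 0]],
  ],
)

```text
time: 18.45
tool_pos: [0.6194, -0.0435, 0.0607]
tool_rot: [0.001, 0.754, 0.657, -0.0]
contact_force: [3.1, -6.1, 2.4]
gripper_width: 0.309
```

>>> servo_tool(
  deltas=[
    [[20, 0, 0.5, 0, 0], [20, 0, 0.5, 0, 0]],
  ],
)

```text
time: 18.7
tool_pos: [0.6194, -0.0434, 0.0607]
tool_rot: [0.001, 0.754, 0.657, -0.001]
contact_force: [3.0, -7.6, 2.4]
gripper_width: 0.305
```

>>> servo_tool(
  deltas=[
    [[20, 0, 0.5, 0, 0], [20, 0, 0.5, 0, 0]],
  ],
)

```text
time: 18.95
tool_pos: [0.6194, -0.0434, 0.0607]
tool_rot: [0.002, 0.754, 0.657, -0.001]
contact_force: [4.1, -8.8, 1.9]
gripper_width: 0.311
```

>>> servo_tool(
  deltas=[
    [[20, 0, 0.5, 0, 0], [20, 0, 0.5, 0, 0]],
  ],
)

```text
time: 19.2
tool_pos: [0.6194, -0.0434, 0.0607]
tool_rot: [0.002, 0.754, 0.657, -0.001]
contact_force: [3.1, -10.9, 2.6]
gripper_width: 0.308
```

Run:
```python
from h import *
b=save('top','t8')
y=cv2.resize(b[160:190,205:255],None,fx=15,fy=15,interpolation=cv2.INTER_CUBIC)
cv2.imwrite('pics/t8.png',y[:,:,::-1])
for i in '567': print(cv2.imread(f'pics/t{i}_raw.png')[173,212:240].astype(int).sum(1).tolist())
print(b[173,212:240].astype(int).sum(1).tolist())
```

```text
[564, 557, 508, 353, 320, 396, 433, 447, 429, 435, 465, 561, 636, 610, 427, 261, 199, 202, 211, 202, 259, 396, 546, 623, 639, 643, 651, 650]
[559, 565, 502, 353, 316, 403, 430, 432, 421, 434, 471, 556, 641, 604, 433, 250, 200, 218, 322, 499, 582, 591, 510, 380, 262, 236, 247, 255]
[570, 552, 509, 354, 307, 388, 441, 444, 427, 431, 461, 549, 632, 607, 535, 593, 650, 565, 409, 274, 243, 250, 254, 223, 176, 135, 119, 168]
[567, 555, 501, 349, 318, 389, 437, 430, 432, 431, 462, 552, 630, 622, 578, 569, 512, 370, 255, 237, 244, 242, 228, 165, 120, 123, 193, 389]
```

View pics/t8.png

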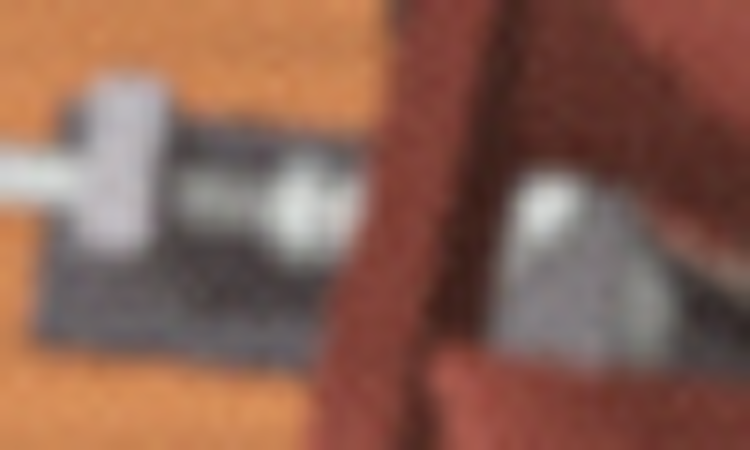

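>>> servo_tool(
  deltas=[
    [[30, 0, 0, 0, 0], [38, 0, 0, 0, 0], [46, 0, 0, 0, 0], [50, 0, 0, 0, 0]],
  ],
)

```text
time: 19.75
tool_pos: [0.6184, -0.0401, 0.0596]
tool_rot: [-0.001, 0.754, 0.657, -0.0]
contact_force: [0.1, 0.1, -0.4]
gripper_width: 0.585
```

>>> servo_tool(
  deltas=[
    [[50, 0, 0, 20, 0], [50, 0, 0, 60, 0], [50, 0, 0, 120, 0], [50, -10, -30, 180, 0], [50, -20, -60, 190, 1.5]],
  ],
)

```text
time: 20.38
tool_pos: [0.6012, -0.1014, 0.2584]
tool_rot: [0.005, 0.698, 0.716, 0.003]
contact_force: [0.7, -0.1, 0.6]
gripper_width: 0.583
```

Run:
```python
from h import *
a=save('scene','s9');b=save('top','t9')
x=cv2.resize(a[200:300,230:310],None,fx=6,fy=6,interpolation=cv2.INTER_CUBIC);y=cv2.resize(b[145:205,195:295],None,fx=8,fy=8,interpolation=cv2.INTER_CUBIC)
cv2.imwrite('pics/s9.png',np.vstack([x[:,:,::-1]]));cv2.imwrite('pics/t9.png',y[:,:,::-1])
print(b[173,212:240].astype(int).sum(1).tolist())
s=state();print(s['tool_pos'],s['contact_force'])
```

```text
[559, 544, 489, 349, 311, 395, 419, 424, 419, 413, 455, 535, 617, 616, 554, 578, 616, 635, 634, 610, 599, 570, 581, 597, 636, 642, 632, 639]
[ 0.60008038 -0.10332543  0.25600559] [ 0.54267744 -0.07505915  0.7053215 ]
```

View pics/s9.png

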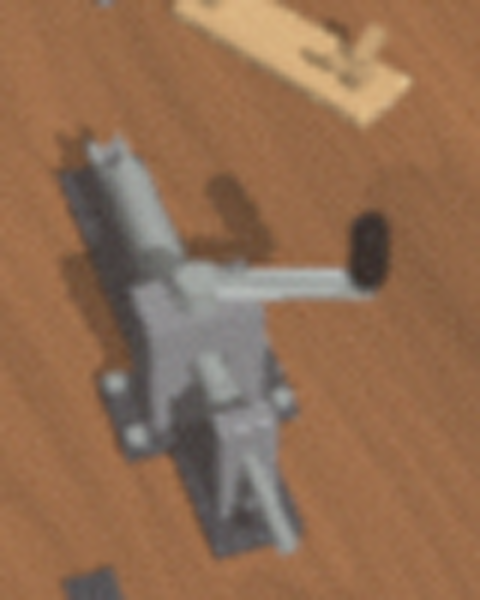

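View pics/t9.png

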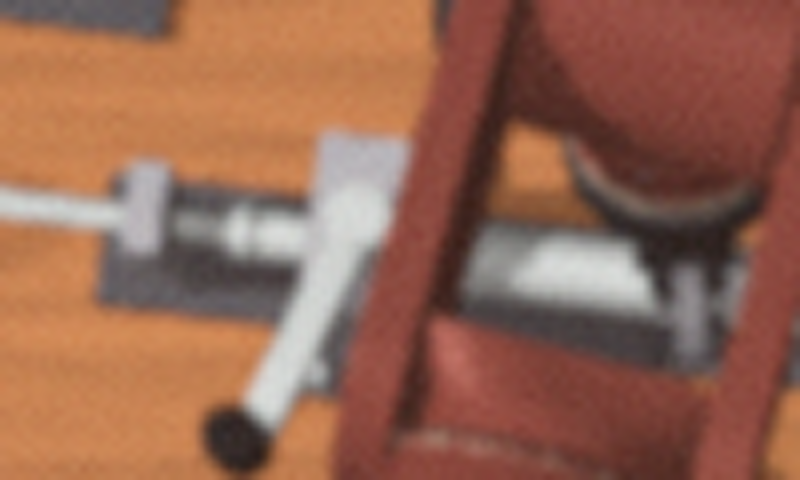

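>>> servo_tool(
  deltas=[
    [[60, -10, 25, 0, 1.6], [70, -22, 55, 0, 3.2], [80, -34, 88, 0, 4.9], [85, -45, 120, 0, 6.5], [85, -56, 145, 0, 8.1]],
  ],
)

```text
time: 21.1
tool_pos: [0.5423, 0.0462, 0.2503]
tool_rot: [-0.0, 0.342, 0.94, 0.0]
contact_force: [0.1, -0.0, -0.1]
gripper_width: 0.995
```

>>> servo_tool(
  deltas=[
    [[85, -4, 10, 0, 1.3], [85, -8, 19, 0, 2.5], [85, -8, 19, 0, 2.5], [85, -8, 19, 0, 2.5]],
  ],
)

```text
time: 21.6
tool_pos: [0.5351, 0.0634, 0.2503]
tool_rot: [-0.0, 0.22, 0.976, -0.0]
contact_force: [0.2, -0.2, -0.1]
gripper_width: 0.997
```

Run:
```python
from h import *
a=save('scene','s10')
x=cv2.resize(a[180:300,230:330],None,fx=5,fy=5,interpolation=cv2.INTER_CUBIC)
cv2.imwrite('pics/s10.png',x[:,:,::-1])
s=state();r=s['tool_rot'];print(s['tool_pos'],s['contact_force'],2*np.degrees(np.arctan2(r[2],r[1])))
```

```text
[0.53516147 0.06316893 0.25028654] [-0.76515238  0.3039265  -0.42993366] 154.63107834094652
```

View pics/s10.png

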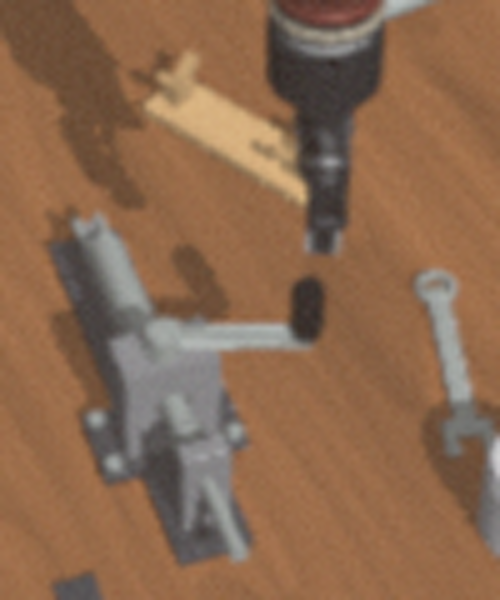

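>>> servo_tool(
  deltas=[
    [[85, 0, 0, -40, 0], [85, 0, 0, -75, 0], [85, 0, 0, -95, 0], [85, 0, 0, -103, 0], [85, 0, 0, -103, 0]],
  ],
)

```text
time: 22.28
tool_pos: [0.5355, 0.0631, 0.1477]
tool_rot: [0.0, 0.219, 0.976, 0.0]
contact_force: [-0.2, 0.1, 0.8]
gripper_width: 0.995
```

>>> servo_tool(
  deltas=[
    [[65, 0, 0, 0, 0], [50, 0, 0, 0, 0], [40, 0, 0, 0, 0], [34, 0, 0, 0, 0], [34, 0, 0, 0, 0]],
  ],
)

```text
time: 22.9
tool_pos: [0.5351, 0.0633, 0.1473]
tool_rot: [0.0, 0.219, 0.976, 0.0]
contact_force: [-0.7, 0.1, 0.4]
gripper_width: 0.394
```

Run:
```python
from h import *
a=save('scene','s11');b=save('top','t11')
x=cv2.resize(a[180:300,230:330],None,fx=5,fy=5,interpolation=cv2.INTER_CUBIC)
cv2.imwrite('pics/s11.png',x[:,:,::-1])
s=state();r=s['tool_rot'];print(s['tool_pos'],s['contact_force'],2*np.degrees(np.arctan2(r[2],r[1])))
# waypoint table: pivot .628,.018
s0=s['tool_pos'][:2]
P=np.array([.628,.018])
print(np.linalg.norm(s0-P),np.degrees(np.arctan2(*(s0-P)[::-1])))
for a in range(155,70,-8):
    q=P+.1*np.array([np.cos(np.radians(a)),np.sin(np.radians(a))]);print(a,((q-s0)*1000).round(1),round((a-155)/6,2))
```

```text
[0.53512891 0.06325526 0.14728277] [ 0.35285217 -0.08300129 -0.08333149] 154.74040514461416
0.10331059118534278 154.02043808237283
155 [ 2.2 -3. ] 0.0
147 [9.  9.2] -1.33
139 [17.4 20.4] -2.67
131 [27.3 30.2] -4.0
123 [38.4 38.6] -5.33
115 [50.6 45.4] -6.67
107 [63.6 50.4] -8.0
99 [77.2 53.5] -9.33
91 [91.1 54.7] -10.67
83 [105.1  54. ] -12.0
75 [118.8  51.3] -13.33
```

View pics/s11.png

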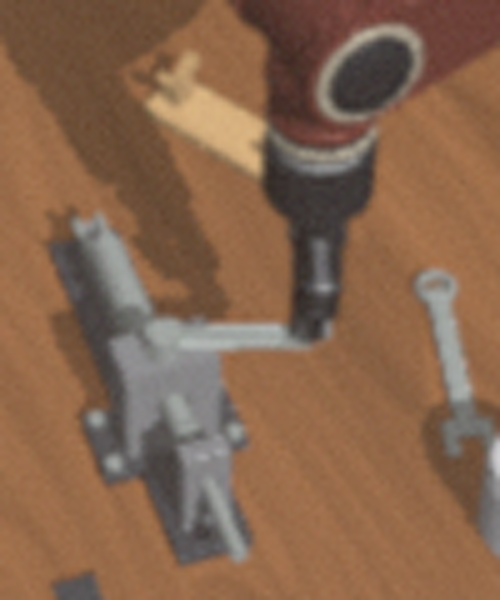

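>>> servo_tool(
  deltas=[
    [[34, 4, 4, 0, -0.7], [34, 8, 10, 0, -1.3], [34, 12, 15, 0, -2], [34, 17, 20, 0, -2.7], [34, 22, 25, 0, -3.3]],
  ],
)

```text
time: 23.62
tool_pos: [0.5564, 0.0883, 0.1468]
tool_rot: [-0.001, 0.384, 0.923, -0.001]
contact_force: [-2.6, -1.5, -0.2]
gripper_width: 0.398
```

>>> servo_tool(
  deltas=[
    [[34, 5, 5, 0, -0.7], [34, 10, 9, 0, -1.3], [34, 16, 14, 0, -2], [34, 22, 17, 0, -2.7], [34, 28, 20, 0, -3.3]],
  ],
)

```text
time: 24.25
tool_pos: [0.5844, 0.1085, 0.1467]
tool_rot: [-0.001, 0.537, 0.844, -0.001]
contact_force: [-2.3, 0.0, 0.3]
gripper_width: 0.4
```

Run:
```python
from h import *
a=save('scene','s12');b=save('top','t12')
x=cv2.resize(a[180:300,230:330],None,fx=5,fy=5,interpolation=cv2.INTER_CUBIC)
cv2.imwrite('pics/s12.png',x[:,:,::-1])
s=state();r=s['tool_rot'];print(s['tool_pos'],s['contact_force'],2*np.degrees(np.arctan2(r[2],r[1])))
s0=s['tool_pos'][:2]
P=np.array([.628,.018])
print(np.linalg.norm(s0-P),np.degrees(np.arctan2(*(s0-P)[::-1])))
for a in range(119,75,-4):
    q=P+.1*np.array([np.cos(np.radians(a)),np.sin(np.radians(a))]);print(a,((q-s0)*1000).round(1))
```

```text
[0.585159   0.10845121 0.14691533] [ 0.49572722  0.46593538 -0.56609859] 115.16809202533686
0.10008382551838563 115.34394390281555
119 [-5.6 -3. ]
115 [0.6 0.2]
111 [7.  2.9]
107 [13.6  5.2]
103 [20.3  7. ]
99 [27.2  8.3]
95 [34.1  9.2]
91 [41.1  9.5]
87 [48.1  9.4]
83 [55.   8.8]
79 [61.9  7.7]
```

View pics/s12.png

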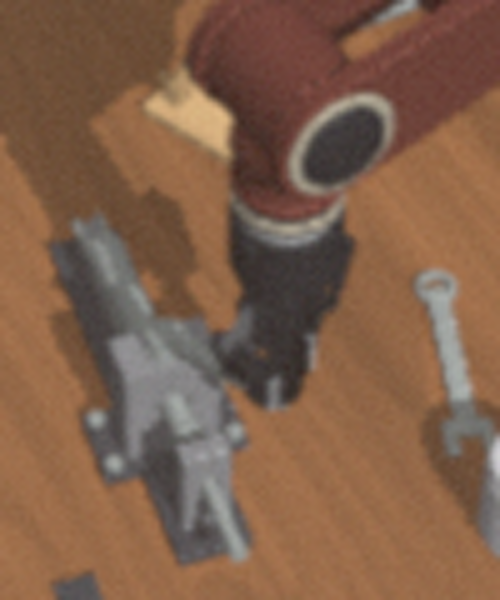

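>>> servo_tool(
  deltas=[
    [[34, 7, 3, 0, -0.7], [34, 14, 5, 0, -1.3], [34, 20, 7, 0, -2], [34, 27, 8, 0, -2.7], [34, 34, 9, 0, -3.3]],
  ],
)

```text
time: 24.98
tool_pos: [0.6185, 0.1175, 0.1469]
tool_rot: [-0.001, 0.674, 0.739, -0.0]
contact_force: [-2.3, 0.6, 0.1]
gripper_width: 0.401
```

>>> servo_tool(
  deltas=[
    [[34, 2, 0, 0, -0.2], [34, 4, 0, 0, -0.4], [34, 6, 0, 0, -0.6], [34, 6, 0, 0, -0.6]],
  ],
)

```text
time: 25.48
tool_pos: [0.6251, 0.1171, 0.1472]
tool_rot: [0.0, 0.696, 0.718, -0.0]
contact_force: [-0.7, 0.9, -0.8]
gripper_width: 0.401
```

>>> servo_tool(
  deltas=[
    [[34, 1, 0, 0, 0], [34, 2, 0, 0, 0], [34, 3, 0, 0, 0], [34, 3, 0, 0, 0]],
  ],
)

```text
time: 25.98
tool_pos: [0.6283, 0.1172, 0.1474]
tool_rot: [0.0, 0.696, 0.718, 0.0]
contact_force: [-1.4, 1.8, -0.9]
gripper_width: 0.398
```

>>> servo_tool(
  deltas=[
    [[34, 1, 0, 0, 0], [34, 2, 0, 0, 0], [34, 3, 0, 0, 0], [34, 3, 0, 0, 0]],
  ],
)

```text
time: 26.48
tool_pos: [0.6314, 0.1172, 0.1474]
tool_rot: [0.0, 0.696, 0.718, 0.0]
contact_force: [-0.5, 1.6, 0.5]
gripper_width: 0.397
```

>>> servo_tool(
  deltas=[
    [[34, 1, 0, 0, 0], [34, 2, 0, 0, 0], [34, 2, 0, 0, 0]],
  ],
)

```text
time: 26.85
tool_pos: [0.6319, 0.1172, 0.1473]
tool_rot: [-0.001, 0.696, 0.718, -0.001]
contact_force: [-8.5, 0.6, 3.6]
gripper_width: 0.404
```

>>> servo_tool(
  deltas=[
    [[34, 1, 0, 0, 0], [34, 1, 0, 0, 0], [34, 1, 0, 0, 0]],
  ],
)

```text
time: 27.22
tool_pos: [0.632, 0.1172, 0.1472]
tool_rot: [-0.002, 0.696, 0.718, -0.002]
contact_force: [-10.3, 0.5, 5.3]
gripper_width: 0.401
```

>>> servo_tool(
  deltas=[
    [[34, -2, 0, 0, 0], [36, -4, 0, 0, 0], [40, -5, 0, 0, 0], [50, -6, 0, 0, 0], [60, -6, 0, 0, 0]],
  ],
)

```text
time: 27.85
tool_pos: [0.6283, 0.1171, 0.1473]
tool_rot: [0.0, 0.696, 0.718, 0.0]
contact_force: [0.1, -0.0, 0.1]
gripper_width: 0.705
```

>>> servo_tool(
  deltas=[
    [[85, 0, 0, 0, 0], [85, 0, 0, 0, 0], [85, 0, 0, 20, 0], [85, 0, 0, 60, 0], [85, 0, 0, 110, 0]],
  ],
)

```text
time: 28.48
tool_pos: [0.6277, 0.1172, 0.2588]
tool_rot: [-0.0, 0.696, 0.718, -0.0]
contact_force: [0.8, -0.8, 0.7]
gripper_width: 1.0
```

>>> servo_tool(
  deltas=[
    [[85, -45, 20, 10, 0], [85, -90, 50, 10, 0], [85, -130, 90, 10, 0], [85, -160, 130, 10, 0], [85, -180, 180, 10, 0]],
  ],
)

```text
time: 29.1
tool_pos: [0.4472, 0.2983, 0.2696]
tool_rot: [0.001, 0.697, 0.718, 0.002]
contact_force: [1.3, 0.7, 0.4]
gripper_width: 0.99
```

>>> servo_tool(
  deltas=[
    [[85, 0, 50, 0, 0], [85, -20, 100, 0, 0], [85, -40, 150, 0, 0], [85, -50, 150, 0, 0], [85, -50, 150, 0, 0]],
  ],
)

```text
time: 29.72
tool_pos: [0.3978, 0.4473, 0.2685]
tool_rot: [0.0, 0.696, 0.718, 0.001]
contact_force: [0.4, -0.3, -1.1]
gripper_width: 0.998
```

Run:
```python
from h import *
a=save('scene','s13');b=save('top','t13')
x=cv2.resize(a[200:300,230:310],None,fx=6,fy=6,interpolation=cv2.INTER_CUBIC);y=cv2.resize(b[150:210,185:315],None,fx=6,fy=6,interpolation=cv2.INTER_CUBIC)
cv2.imwrite('pics/s13.png',x[:,:,::-1]);cv2.imwrite('pics/t13.png',y[:,:,::-1])
for i in ('9','13'): print(cv2.imread(f'pics/t{i}_raw.png')[173,212:240].astype(int).sum(1).tolist())
s=state();print(s['tool_pos'],s['contact_force'])
```

```text
[559, 544, 489, 349, 311, 395, 419, 424, 419, 413, 455, 535, 617, 616, 554, 578, 616, 635, 634, 610, 599, 570, 581, 597, 636, 642, 632, 639]
[437, 420, 426, 420, 425, 441, 423, 431, 432, 432, 444, 435, 429, 424, 428, 441, 494, 552, 610, 602, 603, 607, 599, 592, 613, 615, 629, 622]
[0.39870143 0.44646485 0.26810049] [-0.34341572 -0.50598796  0.84053759]
```

View pics/s13.png

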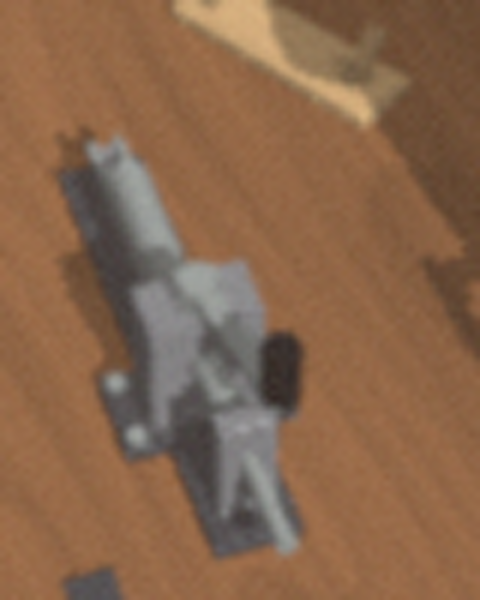

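View pics/t13.png

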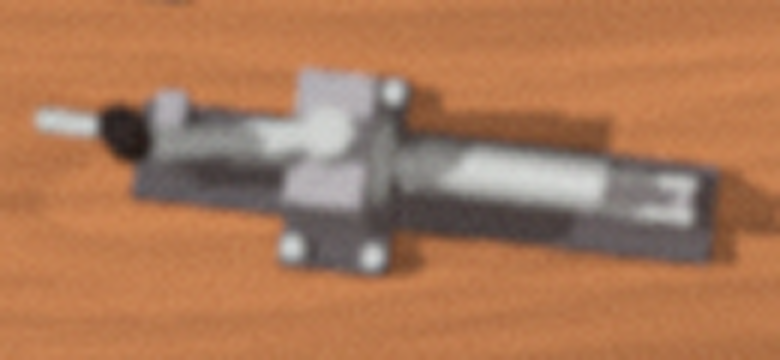

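View pics/t13_raw.png

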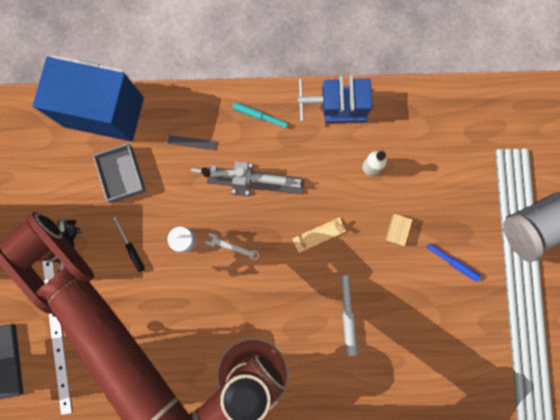

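Run:
```python
from h import *
a=cv2.imread('pics/s9_raw.png').astype(int);b=cv2.imread('pics/s13_raw.png').astype(int)
d=np.abs(a-b).sum(2)
print('bar region tail diff',d[220:245,240:262].max(), 'stop/tip',d[262:272,262:270].max(), 'rod',d[275:293,270:282].max())
k=onz('top',185+(121.5)/6-.5,150+126/6-.5,.162);p=onz('top',185+330.5/6-.5,150+130.5/6-.5,.116)
v=(k-p)[:2];print(np.linalg.norm(v),'lever',np.radians(172)-np.arctan2(v[1],v[0]))
o=cv2.imread('pics/top0_raw.png').astype(int);n=cv2.imread('pics/t13_raw.png').astype(int)
for nm,(x0,y0,x1,y1) in dict(bottle=(360,148,392,180),wrench=(203,230,262,262),tin=(165,224,200,254),tray=(92,142,148,204),offcut=(165,132,220,152),screw=(110,215,146,272),block=(385,212,415,246)).items():
    print(nm,(np.abs(o-n).sum(2)[y0:y1,x0:x1]>100).sum())
```

```text
bar region tail diff 54 stop/tip 154 rod 30
0.10004046628270437 lever 1.3866225244514483
bottle 0
wrench 635
tin 34
tray 0
offcut 0
screw 0
block 0
```

Run:
```python
import cv2,numpy as np
o=cv2.imread('pics/top0_raw.png');n=cv2.imread('pics/t13_raw.png');a=cv2.imread('pics/s9_raw.png');b=cv2.imread('pics/s13_raw.png')
r=lambda i,y0,y1,x0,x1,w,h:cv2.resize(i[y0:y1,x0:x1],(w,h),interpolation=cv2.INTER_CUBIC)
cv2.imwrite('pics/cmp.png',np.vstack([np.hstack([r(i,218,266,160,265,390,178) for i in(o,n)]),np.hstack([r(i,240,285,245,285,390,400) for i in(a,b)])]))
```

```text
(no output)
```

View pics/cmp.png

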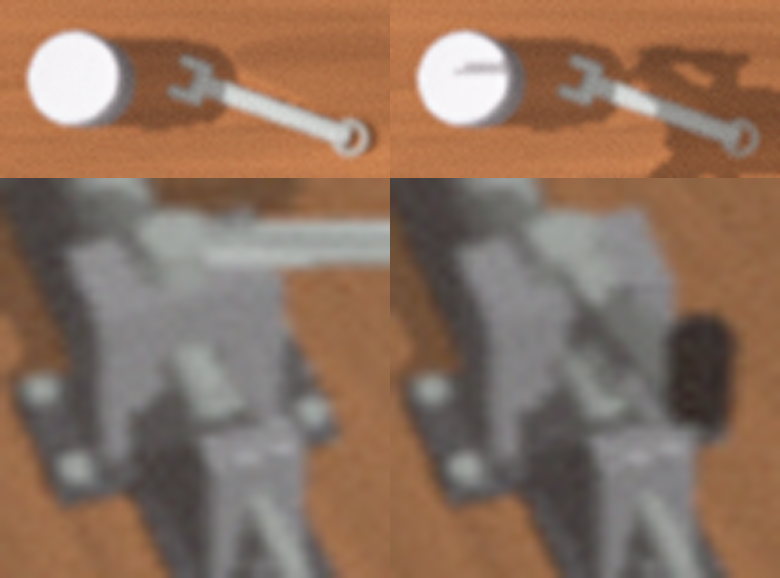

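The wrench and tin differ from the first picture only by the arm's shadow, and the bar, tip, stop and rod are where they were. The lever reads 1.39 rad and I felt its end stop. Handing in.

```bash
python3 -c "
from plant import job_done,state
print(job_done()); print(state()['time'])"
```

```text
the job is handed in; nothing more can be done
None
the job is handed in; nothing more can be done
```

I took the grey stepped bar off its stand, turned it end for end and laid it on the rails. I then slid it through the open collet until it met the depth stop, and only after that swung the lever closed. The arm was clear of everything when I handed in, at about 30 s.

**Last checks:**
- **Bar and stop:** The force along the feed rose from about 6 N to 11 N with no further movement, well under the 45 N at which the stop slips. The stop disc's pixels did not change while I pushed. The bar's tail and the stop rod looked the same before and after closing the lever.
- **Lever:** It measured 1.39 rad from the picture, against 1.4 for fully closed. I felt its end stop at about 10 N. The small difference is within picture error.
- **Other things on the bench:** None looked shifted. The wrench and tin areas did not match the first picture, but the enlarged crops show only the arm's shadow there.
- **Disagreement:** Camera positions differed from the robot's by about 3 mm. I corrected for this by letting the bar settle on the rails and gripping it again before sliding it in.

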